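# Push the drying board home on its rack

### The arm

A 6-joint arm with a two-finger parallel gripper is mounted at the origin on the work surface. World frame = base frame: x ahead of the robot, y to its left, z up, the work surface at z = 0. Lengths are in mm, angles in rad, forces in N, time in s.
With the tool pointing down it reaches from about 300 to 775 mm from the base axis. Payload 14.6 kg.
Tool frame: the origin (TCP) lies on the mounting face of the last link; the fingertips stand 199 mm ahead of it and the grasp point (between the pads) lies 180 mm ahead of it; z points along the fingers, y is the line along which they close (so a half turn about z gives the same grasp; the last joint's range is limited). The gripper opens to 94 mm and grips with 3 to 60 N. Pads are 16 mm wide; open, the fingers measure 119 mm over their backs; the gripper's body (75 mm by 177 mm) begins 78 mm behind the grasp point.
Start: joints at [-1.328, 0.3, 1.521, -0, 1.321, -0.067], TCP at [167.671, -523.81, 404.646] pointing down, gripper open.
Joint ranges: [-3.03, 3.03], [-0.79, 2.21], [0.23, 2.52], [-1.04, 4.18], [0, 3.07], [-2.55, 2.55]. Speed limits (rad/s): [2.22, 2.22, 2.57, 3.14, 3.14, 3.14].

### API

Orientations are given as [roll, pitch, yaw] about the fixed x, y, z axes, in that order (R = Rz(yaw) Ry(pitch) Rx(roll)).
In Python, from cell import manip gives the robot as it stands. The module is installed in compiled form; this text tells all that it offers.
- The arm moves only by the shell command python3 -m creep 'ROWS' [FORCE]. ROWS is a JSON object of lists of equal length, an entry for each row: "slide": the shift along the world's x, y, z in cm, a list of three; "turn": the turn about the world's z in rad; "claw": the opening, from 0 (shut) to 1 (fully open). A call has 1 to 8 rows; each row shifts and turns the commanded pose from where the row before left it; what a row does not reach is not made up. A row lasts 1/8 s, in which the tool goes at most 62.5 mm and 10.7 degrees, less where a joint would pass 70% of its speed; a pose out of reach is approached as far as the arm can. A call with a gripper value outside its range is refused whole. The fingers move at their own pace and stop on an object; FORCE is the grip in N (left out, the last holds). Time passes only in rows, so rows that do not move let the fingers close. It gives the time, the measured TCP pose, the force, the opening and the grip force at its end, in the units of the state.
- manip.read_state(): the state, without advancing time (a new reading comes with each control period).
- manip.camera(name): name is "scene" or "top" or "wrist"; returns (picture, depth): 384x512x3 uint8, red, green, blue; 384x512 float32, mm along the optical axis (not along the pixel's ray), 0 where there is no reading.
- manip.calibration(name): a dict with "intrinsics" (3x3 intrinsics, pixels), "pose" (4x4, takes a point from camera to world coordinates). Camera axes: x right, y up, looking along -z (the intrinsics and any distortion apply to the point x, -y, -z); pixel columns grow to the right and rows downward; lengths in mm; the calibration is good to about 2 mm. A picture is of the moment at which its call begins: read the wrist's pose just before it. calibration takes no time and is no camera call; for the wrist camera it gives the pose at the moment of the call.
- manip.sign_off(): hands the job in; it is judged then, once.
Trained networks look in the newest picture that a camera, given by its name, has taken for a name from the list of things; names that differ only in an ending like _2 or _b are one class to them, and where a whole thing is asked for, a point or a joint stands for the part that bears it (a point fixed in the world has none). Each returns a list of dicts, best first, with "score" (0 to 1); they miss things now and then, are a little off and sometimes report something else, mostly with a low value. They report only what shows in the picture. A call takes as long as a camera call.
- manip.cut_out(query, camera): "mask" (384x512 bool, what is visible of it) and "position" ([column, row] in pixels, amid what is visible of it).
The state is a dict: "clock": time; "joints": joint angles; "qd": joint speeds; "effort": joint torques, N m; "eef_pos": TCP position; "eef_rot": TCP orientation; "wrist_force": force on the tool from outside, world axes, zero at the start; "moment": the same for the moment, N m; "finger_gap": finger opening in mm; "finger_force": force on a finger pad.
Only numpy, scipy, OpenCV 4.12 (cv2) and the standard library are available. Lean on these libraries where they do the work, as an engineer would, in place of code of your own. Each camera call takes 0.05 s, during which the arm holds its last target. There are 200 camera calls.

### The job

The varnished carving and dish on the upper board of the drying rack are still wet: with the fingertips against the board's dark front edge, push the board gently along its rails until it drops into its locating notches, then take the hand away. Do not lift the board, and do not touch the work on it or disturb the things on the bench.

Things in the scene. Friction and masses are not known exactly. Their poses are not given: they have to be found in the camera images.
- rack: fixed beech drying rack, 400 long (x), 318 wide, 150 high. Origin at bench level, centre of footprint; x along the rails, the way boards go in. Side panels 18 thick (inner faces y = +-141, tops z = 150) carry ledge rails 24 wide on their inner faces; upper rail tops z = 135. Open above and at both ends. A second board with dry work lies home on the lower rails, all below z = 85
- home (a point): where the upper board's origin lies when it is home, in line with the rack axes: rack frame x = 35, y = 0, z = 125. There its ears lie in the notches of the upper rails, each 28 long, 10 deep, open above, at x = -60 and x = +130 in the rack frame; their end walls stop it, with 4 play either way along x
- board: upper board: plywood, 280 (x) by 222 with its edging, on two dark cross battens 20 wide, 12 high, at x = +-95; their ends are ears (to y = +-138) that slide on the rails. Origin mid-board at the battens' undersides, axes as the rack's. Top at z = 21. Starts on the rail tops, 60 to 115 short of home; drops 10, level, when home. 0.36 to 0.5 kg without its load; slides at 2 to 6 N
- board_front (a point): middle of the upper board's flat front face, a dark edging strip that the fingers push on: 222 wide, 30 high (15 above and 15 below this point), 16 thick; it goes down 10 with the board. Board frame x = -140, y = 0, z = 6. It is open in front of and above it
- carving: wet owl carving: wooden plaque 85 by 60 (x, y), lying flat on the board, 28 high in all, loose. Origin at the centre of its underside, z up. Not to be touched
- dish: wet turned wooden dish, 76 across, 30 high, loose on the board. Origin at the centre of its underside, z up. Not to be touched
- tin: varnish tin with a blue band, 74 across, 85 high, loose on the bench near the end where boards go in. Origin at the centre of its underside
- cork_block: cork sanding block 110 by 60, 32 high, loose on the bench near the end where boards go in. Origin at the centre of its underside

How it is judged:
By the outcome, as a careful person would: the job done as asked, in the order asked, and still so for the second after the job is handed in, with the robot touching nothing.
It also fails if it takes over 38 s, if anything falls off the work surface, if the arm or the gripper's body presses on something with over 40 N, if the wrist force passes 120 N, or if a joint passes its speed limit or range.

## Working session

There is one attempt and no reset: what is moved stays moved. The work goes in short steps, Python scripts to look and compute and a shell command to move; the robot and the scene stay as the last step left them, time stands still between calls to the robot, and variables do not carry over. Pictures are saved under pics/ and viewed, at most 10 in all, crops included, and the job is handed in when it is done.

```bash
mkdir -p pics; cat > h.py <<'E'
import numpy as np,cv2
from cell import manip
def pts(cam,depth,mask=None):
    c=manip.calibration(cam);K=np.array(c["intrinsics"]);T=np.array(c["pose"])
    m=depth>0
    if mask is not None:m&=mask
    v,u=np.nonzero(m);d=depth[m]
    P=np.c_[(u-K[0,2])/K[0,0]*d,-(v-K[1,2])/K[1,1]*d,-d]
    return P@T[:3,:3].T+T[:3,3],u,v
E
python3 - <<'E'
from h import *
ims=[]
for cam in("scene","top"):
    p,d=manip.camera(cam);ims.append(p);np.savez(cam,p=p,d=d)
    c=manip.calibration(cam);print(cam,{k:np.round(v,2).tolist() for k,v in c.items()})
    for n in("rack","board","board_front","carving","dish","tin","cork_block"):
        for r in manip.cut_out(n,cam)[:2]:
            P,_,_=pts(cam,d,r["mask"])
            print(n,round(r["score"],2),np.round(r["position"]),r["mask"].sum(),np.round(np.median(P,0)),np.round(np.percentile(P,2,0)),np.round(np.percentile(P,98,0)))
            np.save(f"{cam}_{n}.npy",r["mask"]) if r is not None else 0
cv2.imwrite("pics/a.png",cv2.resize(np.vstack(ims),(0,0),fx=.78,fy=.78)[:,:,::-1])
s=manip.read_state();print(s)
E
```

```text
scene {'intrinsics': [[348.35, 0.0, 260.84], [0.0, 348.35, 186.41], [0.0, 0.0, 1.0]], 'pose': [[0.28, -0.64, 0.71, 1021.29], [0.96, 0.18, -0.22, -235.14], [0.01, 0.74, 0.67, 601.7], [0.0, 0.0, 0.0, 1.0]]}
rack 0.6 [367. 269.] 20570 [750.  53. 104.] [ 444. -144.    4.] [804. 279. 151.]
board 0.57 [321. 209.] 11609 [642.   5. 156.] [ 494. -109.  143.] [738. 171. 158.]
board_front 0.98 [322. 213.] 11434 [642.   4. 156.] [ 496. -108.  145.] [737. 171. 158.]
carving 0.92 [360. 174.] 1101 [579.  94. 172.] [540.  61. 158.] [599. 144. 182.]
dish 0.89 [396. 204.] 1116 [668. 124. 176.] [642.  82. 161.] [709. 150. 187.]
tin 0.82 [190. 192.] 1269 [ 436. -211.   70.] [ 386. -244.    8.] [ 448. -177.   86.]
cork_block 0.8 [193. 290.] 2116 [ 651. -249.   32.] [ 608. -305.    5.] [ 687. -196.   34.]
top {'intrinsics': [[454.1, 0.0, 259.02], [0.0, 454.1, 186.01], [0.0, 0.0, 1.0]], 'pose': [[-0.05, 0.98, -0.2, 340.43], [-1.0, -0.05, 0.01, -72.6], [0.0, 0.2, 0.98, 1098.45], [0.0, 0.0, 0.0, 1.0]]}
rack 0.6 [137. 163.] 11934 [606. 128. 131.] [ 434. -135.    9.] [787. 279. 151.]
board 0.79 [210. 158.] 111
[... 462 characters left out ...]
[ 679. -194.   34.]
{'clock': 0.8, 'joints': array([-1.32764263e+00,  2.99877760e-01,  1.52099935e+00, -9.92405444e-06,
        1.32073628e+00, -6.66132106e-02]), 'qd': array([-0.0003024 , -0.00021783,  0.0022546 , -0.00056872,  0.00075949,
        0.00046654]), 'effort': array([-4.39173173e-04, -5.31634891e+01, -3.52898383e+01,  7.08515290e-02,
        2.14003224e-02, -1.71283114e-05]), 'eef_pos': array([ 167.64619327, -523.81139524,  404.65806252]), 'eef_rot': array([-3.14157132e+00,  8.21373385e-06,  3.09769363e-01]), 'wrist_force': array([ 0.26457243,  0.62639173, -0.4889986 ]), 'moment': array([ 0.0423066 ,  0.0302697 , -0.02632074]), 'finger_force': 0.0, 'finger_gap': 94.0513846917547}
```

View pics/a.png

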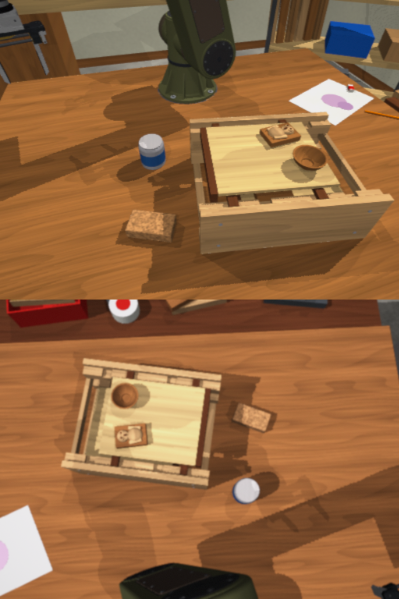

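The top half (scene camera) shows the dark front edge on the tin/cork side, near (208,160). The rails run roughly along world +y. Next I'll measure the rack axis and the face.

```bash
python3 - <<'E'
from h import *
for cam in("top","scene"):
    z=np.load(cam+".npz");p,d=z["p"],z["d"]
    P,u,v=pts(cam,d);C=p[v,u].astype(int)
    near=(P[:,0]>400)&(P[:,0]<840)&(P[:,1]>-180)&(P[:,1]<320)
    m=near&(abs(P[:,2]-150)<5)
    rb=np.load(cam+"_board.npy")|np.load(cam+"_board_front.npy")
    rb=cv2.dilate(rb.astype(np.uint8),np.ones((3,3)))[v,u]>0
    s=P[m&~rb][:,:2]
    r=cv2.minAreaRect(s.astype(np.float32));print(cam,"panel tops",len(s),r)
    dark=near&rb&(C.sum(1)<230)&(P[:,2]>150)&(P[:,2]<162)
    q=P[dark];print("dark",len(q),cv2.minAreaRect(q[:,:2].astype(np.float32)),np.median(q,0))
    b=near&rb&(abs(P[:,2]-156)<4)
    print("board",cv2.minAreaRect(P[b][:,:2].astype(np.float32)))
    for n in("tin","cork_block"):
        k=np.load(f"{cam}_{n}.npy")[v,u]&(P[:,2]>(75 if n=="tin" else 27));print(n,cv2.minAreaRect(P[k][:,:2].astype(np.float32)))
E
```

```text
top panel tops 2946 ((614.9521484375, 72.52484130859375), (400.1131896972656, 318.68988037109375), 79.69731903076172)
dark 644 ((638.36376953125, -45.811614990234375), (322.82958984375, 176.38616943359375), 26.169790267944336) [580.66765017 -92.12106327 154.02351535]
board ((593.440185546875, 40.372642517089844), (280.23931884765625, 253.69134521484375), 79.7413330078125)
tin ((409.30877685546875, -209.57037353515625), (66.64425659179688, 64.95790100097656), 84.98081970214844)
cork_block ((639.7316284179688, -248.98233032226562), (109.75706481933594, 60.85333251953125), 65.31111907958984)
scene panel tops 3890 ((615.1026611328125, 72.96669006347656), (400.720947265625, 320.5291748046875), 79.76260375976562)
dark 794 ((607.6700439453125, 18.877029418945312), (242.88525390625, 220.10562133789062), 79.8406982421875) [607.69741359 -96.7125679  156.065173  ]
board ((609.1119995117188, 37.646095275878906), (280.37628173828125, 224.52447509765625), 79.85404968261719)
tin ((414.4480895996094, -210.6824951171875), (64.30994415283203, 66.21795654296875), 31.96453094482422)
cork_block ((641.75, -248.27316284179688), (109.08358001708984, 61.674339294433594), 66.01802062988281)
```

```bash
python3 -m creep '{"slide":[[3.4,3.1,0],[3.4,3.1,0],[3.4,3.1,0],[3.4,3.1,0],[3.4,3.1,0],[3.4,3.1,0],[3.4,3.1,0],[3.4,3.1,0]],"turn":[0.09,0.09,0.09,0.09,0.09,0.09,0.09,0.09],"claw":[1,1,1,1,1,1,1,1]}'
python3 -m creep '{"slide":[[3.4,3.1,0],[3.4,3.1,0],[3.4,3.1,0],[3.2,3.2,0],[0,0,0]],"turn":[0.09,0.09,0.09,0.09,0],"claw":[1,1,1,1,1]}'; python3 -c "
from h import *
print(manip.read_state())"
```

```text
clock: 1.8
eef_pos: [440.6, -274.6, 404.8]
eef_rot: [3.141, 0.0, 1.033]
wrist_force: [0.1, -0.7, -0.3]
finger_gap: 93.8
finger_force: 0.0
clock: 2.42
eef_pos: [575.0, -148.8, 404.1]
eef_rot: [-3.141, -0.0, 1.394]
wrist_force: [-0.2, 0.7, -0.3]
finger_gap: 94.0
finger_force: 0.0
{'clock': 2.425, 'joints': array([-3.14957880e-01,  3.98792172e-01,  1.38959680e+00,  2.33819199e-04,
        1.35370210e+00, -1.38039003e-01]), 'qd': array([-0.05512572, -0.02880953,  0.04011778, -0.01073565, -0.00414119,
        0.01184633]), 'effort': array([  2.68899322, -58.37971687, -37.20452428,   0.26639535,
         0.07796274,  -0.16856358]), 'eef_pos': array([ 574.98467888, -148.82097578,  404.13659668]), 'eef_rot': array([-3.14113039e+00, -2.94717280e-04,  1.39382696e+00]), 'wrist_force': array([-0.21648242,  0.65707746, -0.3242161 ]), 'moment': array([-0.05831457, -0.08979956,  0.02907318]), 'finger_force': 0.0, 'finger_gap': 94.04175600988195}
```

```bash
python3 -m creep '{"slide":[[0,0,-2],[0,0,-2],[0,0,-2],[0,0,-1.9],[0,0,0]],"turn":[0,0,0,0,0],"claw":[1,1,1,1,1]}'; python3 - <<'E'
from h import *
p,_=manip.camera("wrist");q,_=manip.camera("scene")
cv2.imwrite("pics/b.png",np.vstack([cv2.resize(p,(400,300)),q[90:290,100:500]])[:,:,::-1])
E
```

```text
clock: 3.05
eef_pos: [573.1, -151.4, 324.6]
eef_rot: [-3.139, -0.0, 1.389]
wrist_force: [1.0, 0.4, -0.0]
finger_gap: 93.8
finger_force: 0.0
```

View pics/b.png

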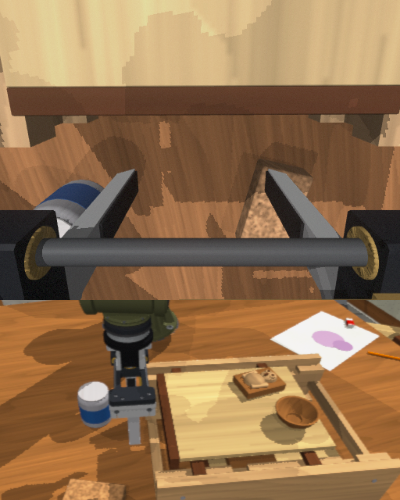

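The wrist view shows the edge strip level at row ~100 and centred between the fingers (columns 10–400). The gap in front is about 44 mm. I'll approach along the rail direction.

```bash
python3 -m creep '{"slide":[[0.16,0.89,0],[0.16,0.89,0],[0.16,0.89,0],[0.12,0.69,0],[0,0,0]],"turn":[0,0,0,0,0],"claw":[1,1,1,1,1]}'; python3 -m creep '{"slide":[[0.05,0.3,0],[0.05,0.3,0],[0.05,0.3,0],[0.05,0.3,0]],"turn":[0,0,0,0],"claw":[1,1,1,1]}'
```

```text
clock: 3.78
eef_pos: [579.8, -116.6, 325.7]
eef_rot: [3.142, -0.0, 1.391]
wrist_force: [-0.3, 0.2, -0.2]
finger_gap: 93.7
finger_force: 0.0
clock: 4.28
eef_pos: [581.6, -105.3, 325.6]
eef_rot: [-3.141, 0.001, 1.39]
wrist_force: [-0.7, -2.7, 0.9]
finger_gap: 94.2
finger_force: 1.9
```

```bash
python3 -m creep '{"slide":[[0.05,0.3,0],[0.05,0.3,0],[0.05,0.3,0],[0.06,0.3,0],[0.05,0.3,0],[0.05,0.3,0],[0.05,0.3,0],[0.06,0.3,0]],"turn":[0,0,0,0,0,0,0,0],"claw":[1,1,1,1,1,1,1,1]}'; python3 -m creep '{"slide":[[0.05,0.3,0],[0.05,0.3,0],[0.06,0.3,0],[0.05,0.3,0],[0.05,0.3,0],[0.06,0.3,0],[0.05,0.3,0]],"turn":[0,0,0,0,0,0,0],"claw":[1,1,1,1,1,1,1]}'; python3 - <<'E'
from h import *
p,_=manip.camera("wrist");q,_=manip.camera("scene")
cv2.imwrite("pics/c.png",np.vstack([cv2.resize(p,(400,300)),q[90:290,100:500]])[:,:,::-1])
E
```

```text
clock: 5.28
eef_pos: [585.9, -81.0, 325.7]
eef_rot: [-3.142, 0.0, 1.39]
wrist_force: [-1.0, -3.4, 0.5]
finger_gap: 94.1
finger_force: 1.8
clock: 6.15
eef_pos: [589.6, -60.0, 325.6]
eef_rot: [-3.142, -0.0, 1.39]
wrist_force: [-0.4, -3.3, -0.0]
finger_gap: 94.3
finger_force: 1.7
```

View pics/c.png

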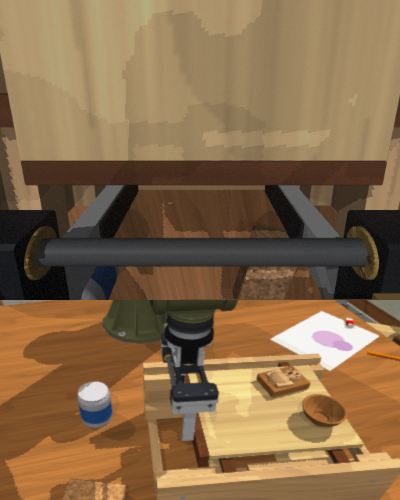

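The wrist view shows the fingertips flat on the strip (row ~172), with the board square. The force is about 3.4 N and the load is undisturbed. About 17–21 mm remains.

```bash
python3 -m creep '{"slide":[[0.05,0.3,0],[0.05,0.3,0],[0.06,0.3,0],[0.04,0.2,0],[0.02,0.1,0]],"turn":[0,0,0,0,0],"claw":[1,1,1,1,1]}'; for i in 1 2 3; do python3 -m creep '{"slide":[[0.02,0.1,0],[0.02,0.1,0]],"turn":[0,0],"claw":[1,1]}' | grep -E 'eef_pos|wrist'; done
```

```text
clock: 6.88
eef_pos: [591.8, -48.1, 325.7]
eef_rot: [3.142, 0.0, 1.39]
wrist_force: [-1.0, -3.7, -0.5]
finger_gap: 94.1
finger_force: 1.8
eef_pos: [592.2, -46.2, 325.6]
wrist_force: [-1.0, -3.1, -0.0]
eef_pos: [592.6, -44.1, 325.6]
wrist_force: [-0.9, -3.0, -0.3]
eef_pos: [593.0, -42.0, 325.6]
wrist_force: [-1.7, -2.7, -0.4]
```

```bash
python3 -m creep '{"slide":[[0.02,0.1,0],[0.02,0.1,0]],"turn":[0,0],"claw":[1,1]}' | grep -E 'eef_pos|wrist';  python3 - <<'E'
from h import *
q,d=manip.camera("scene")
P,u,v=pts("scene",d)
C=q[v,u].astype(int)
for x in (-30,80,150):
  c=np.array([621+.178*x+.984*40,107+.984*x-.178*40])
  m=(np.hypot(P[:,0]-c[0],P[:,1]-c[1])<15)&(P[:,2]>100);print(x,m.sum(),np.median(P[m,2]))
E
```

```text
eef_pos: [593.4, -40.2, 325.6]
wrist_force: [-1.0, -3.4, -0.6]
-30 161 145.95361679601075
80 176 156.79799539749874
150 0 nan
  return _methods._mean(a, axis=axis, dtype=dtype,
  ret = ret.dtype.type(ret / rcount)
```

```bash
python3 - <<'E'
from h import *
q,d=manip.camera("scene")
w,dw=manip.camera("wrist")
P,u,v=pts("scene",d)
E=np.array([.178,.984]);N=np.array([-.984,.178])
X=(P[:,:2]-[615,72.7])@E;Y=(P[:,:2]-[615,72.7])@N
for y in(-100,-60,-20,20,60,100):
  print(y,[(x,int(m.sum()),round(float(np.median(P[m,2])),1)) for x in range(-110,190,20) for m in [(abs(X-x)<8)&(abs(Y-y)<12)&(P[:,2]>100)] if m.sum()>5])
print(manip.read_state()["wrist_force"])
cv2.imwrite("pics/d.png",np.vstack([cv2.resize(w,(400,300)),q[90:290,100:500]])[:,:,::-1])
E
```

```text
-100 [(-110, 101, 141.9), (-90, 151, 145.8), (-70, 138, 145.6), (-50, 134, 145.8), (-30, 121, 145.6), (-10, 129, 145.9), (10, 128, 145.7), (30, 118, 145.8), (50, 120, 145.6), (70, 112, 145.7), (90, 120, 145.7), (110, 123, 145.7), (130, 118, 145.5), (150, 116, 145.7), (170, 72, 145.8)]
-60 [(-110, 306, 172.7), (-90, 165, 146.9), (-70, 94, 146.0), (-50, 88, 145.9), (-30, 92, 145.8), (-10, 92, 145.9), (10, 94, 146.0), (30, 86, 145.9), (50, 88, 145.9), (70, 85, 145.9), (90, 153, 146.9), (110, 65, 146.1), (130, 85, 152.9), (150, 153, 166.6), (170, 39, 145.8)]
-20 [(-110, 828, 361.5), (-90, 755, 363.3), (-70, 496, 417.1), (-50, 91, 146.2), (-30, 79, 145.8), (-10, 78, 145.9), (10, 77, 145.8), (30, 81, 146.0), (50, 74, 145.8), (70, 78, 146.1), (90, 83, 145.7), (110, 97, 166.6), (130, 114, 167.2), (150, 31, 173.7)]
20 [(-110, 7, 432.5), (-70, 200, 443.0), (-50, 7, 145.8), (-30, 69, 145.8), (-10, 73, 146.0), (10, 66, 146.0), (30, 68, 145.7), (50, 113, 146.9), (70, 122, 160.2), (90, 120, 155.1), (110, 105, 146.9), (130, 85, 146.5), (150, 48, 145.9), (170, 38, 145.5)]
60 [(-110, 322, 454.6), (-90, 252, 452.9), (-70, 175, 456.3), (-30, 26, 146.2), (-10, 62, 145.9), (10, 59, 146.0), (30, 57, 146.0), (50, 105, 158.3), (70, 48, 169.0), (90, 31, 169.7), (110, 54, 170.9), (130, 17, 161.9), (150, 29, 145.8), (170, 40, 145.7)]
100 [(-90, 39, 146.2), (-70, 52, 146.4), (-50, 7, 146.4), (-30, 49, 146.0), (-10, 49, 146.0), (10, 46, 145.8), (30, 52, 146.0), (50, 43, 146.0), (70, 37, 145.8), (90, 24, 146.0), (110, 13, 145.8), (150, 47, 145.9), (170, 30, 145.8)]
[ 0.55677457 -2.33596235 -0.08719214]
```

View pics/d.png

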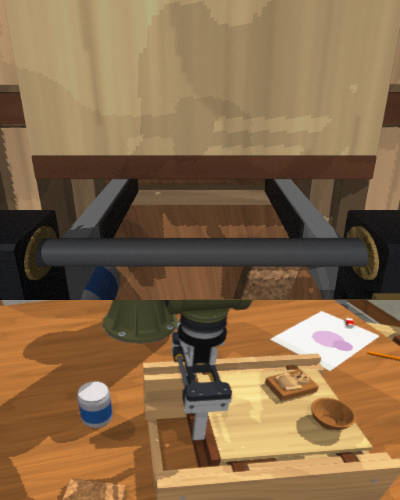

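The board is level at z = 146 everywhere, so it has dropped home. The dish and carving are in place. I'll withdraw straight back, then go up.

```bash
python3 -m creep '{"slide":[[-0.04,-0.2,0],[-0.1,-0.5,0],[-0.2,-1.1,0],[-0.2,-1.1,0],[-0.2,-1.1,0],[-0.2,-1.1,0],[0,0,1.5],[0,0,3]],"turn":[0,0,0,0,0,0,0,0],"claw":[1,1,1,1,1,1,1,1]}'; python3 -m creep '{"slide":[[0,-2,3],[0,-2,3],[0,-2,2],[0,0,0],[0,0,0],[0,0,0]],"turn":[0,0,0,0,0,0],"claw":[1,1,1,1,1,1]}'
python3 - <<'E'
from h import *
q,d=manip.camera("scene")
P,u,v=pts("scene",d)
E=np.array([.178,.984]);N=np.array([-.984,.178])
X=(P[:,:2]-[615,72.7])@E;Y=(P[:,:2]-[615,72.7])@N
m=(abs(P[:,2]-146)<2)&(abs(Y)<105)&(abs(X)<195)
print(np.percentile(X[m],[.5,99.5]),np.median(P[m,2]))
for s in(-1,1):
  for a in(-1,1):
    k=m&(Y*s>50)&((X-35)*a>60);print(s,a,np.median(P[k,2]).round(1))
print(manip.read_state()["wrist_force"])
cv2.imwrite("pics/e.png",q[:,:,::-1])
E
```

```text
clock: 9.02
eef_pos: [583.9, -91.2, 371.2]
eef_rot: [-3.14, -0.0, 1.39]
wrist_force: [0.6, -0.3, 0.5]
finger_gap: 94.1
finger_force: 0.0
clock: 9.78
eef_pos: [584.1, -150.4, 449.8]
eef_rot: [-3.14, -0.0, 1.391]
wrist_force: [-0.5, 1.0, -0.2]
finger_gap: 93.9
finger_force: 0.0
[-105.95591358  171.0865491 ] 145.9162279888987
-1 -1 146.0
-1 1 145.8
1 -1 146.0
1 1 145.9
[0.28938352 0.42052412 0.12952522]
```

View pics/e.png

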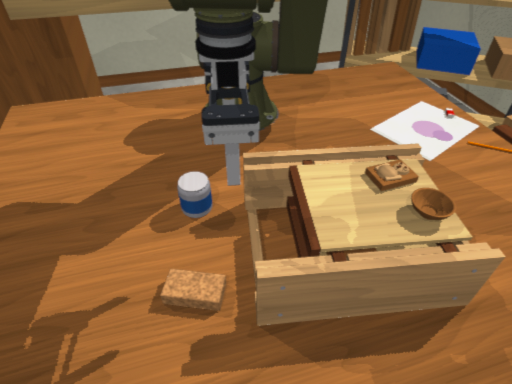

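The board is level and home, the hand is clear, and the tin (195,195) and cork block (193,290) are where they were.

```bash
python3 -c "
from cell import manip
print(manip.sign_off())"
```

```text
the job is handed in; nothing more can be done
None
```

The upper board is home in its notches, level at z ≈ 146 at all four corners; the carving, dish, tin and cork block look undisturbed, the hand is clear, and I handed the job in at about 10 s.

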